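Swap the vial plate in a sample carrier

ROBOT

A 6-joint arm with a two-finger parallel gripper is mounted at the origin on the work surface. World frame = base frame: x ahead of the robot, y to its left, z up, the work surface at z = 0. Lengths are in m, angles in rad, forces in N, time in s.
With the tool pointing down it reaches from about 0.25 to 0.775 m from the base axis. Payload 4 kg.
Tool frame: the origin (TCP) lies midway between the tips of the shut fingers; the grasp point (between the pads) lies 19 mm behind it; z points along the fingers, y is the line along which they close (so a half turn about z gives the same grasp; the last joint's range is limited). The gripper opens to 94 mm and grips with 3 to 60 N. Pads are 16 mm wide; open, the fingers measure 119 mm over their backs; the gripper's body (75 mm by 177 mm) begins 78 mm behind the grasp point.
Start: joints at [-1.354, 0.087, 1.371, -0, 1.684, -0.103], TCP at [0.173, -0.522, 0.206] pointing down, gripper open.
Joint ranges: [-3.1, 3.1], [-0.76, 2.03], [0.27, 2.55], [-1.08, 4.22], [0.17, 2.65], [-2.57, 2.57]. Speed limits (rad/s): [2.79, 2.79, 3.14, 3.14, 3.14, 3.14].

INTERFACE

Orientations are given as [roll, pitch, yaw] about the fixed x, y, z axes, in that order (R = Rz(yaw) Ry(pitch) Rx(roll)).
In Python, from bench import get_obs, snapshot, close_job gives the robot as it stands. The module is installed in compiled form; this text tells all that it offers.
- The arm moves only by the tool drive_tool, never from a script. Its argument "commands" is a list of rows, each a list of 6 numbers: the shift along the tool's x, y, z in units of 0.04 m (1.0 is 0.04 m), then the turn, a rotation vector about the tool's x, y, z in units of 0.1 rad (1.0 is 0.1 rad). In form: [[dx, dy, dz, wx, wy, wz], ...]. A call has 1 to 20 rows; each row shifts and turns the commanded pose from where the row before left it, along the tool's axes as they then stand; what a row does not reach is not made up. A row lasts 1/8 s, in which the tool goes at most 62.5 mm and 10.7 degrees, less where a joint would pass 70% of its speed; a pose out of reach is approached as far as the arm can. A call with a number of a shift or a turn outside -1 to 1 is refused whole. A call with a gripper value outside its range is refused whole. "gripper" is the closure, from 0 (fully open) to 1 (shut), set as the call begins (left out, the last holds). The fingers move at their own pace and stop on an object; the grip force is fixed at half the most. Time passes only in rows, so rows that do not move let the fingers close. It gives the time, the measured TCP pose, the force, the opening and the grip force at its end, in the units of the state.
- get_obs(): the state, without advancing time (a new reading comes with each control period).
- snapshot(name): name is "scene" or "top"; returns a dict with "image" (400x640x3 uint8, blue, green, red), "range_z" (400x640 float32, m along the optical axis (not along the pixel's ray), 0 where there is no reading), "fx", "fy", "cx", "cy" (pixels), "rvec" (rotation vector, rad) and "tvec" (3), from world to camera coordinates, as OpenCV has them. Camera axes: x right, y down, z forward; pixel columns grow to the right and rows downward; lengths in m; the calibration is good to about 2 mm. A picture is of the moment at which its call begins.
- close_job(): hands the job in; it is judged then, once.
The state is a dict: "time": time; "joint_positions": joint angles; "qvel": joint speeds; "joint_torque": joint torques, N m; "tool_pos": TCP position; "ee_rot": TCP orientation; "wrist_force": force on the tool from outside, world axes, zero at the start; "wrist_torque": the same for the moment, N m; "width": finger opening in m; "finger_force": force on a finger pad.
Only numpy, scipy, OpenCV 4.12 (cv2) and the standard library are available. Lean on these libraries where they do the work, as an engineer would, in place of code of your own. Each camera call takes 0.05 s, during which the arm holds its last target. There are 200 camera calls.

TASK

Slide the sample carrier's cover all the way open, take the used vial plate out of its bay and lay it flat in the empty steel tray. Then take only the top plate from the stack, lay it flat in the bay between the low corner locators, and slide the cover fully shut. Set the plates down gently instead of dropping them, and leave the rest of the stack and everything else on the bench where it is.

Things in the scene. Friction and masses are not known exactly. Their poses are not given: they have to be found in the camera images.
- cover (a joint): Sliding position of the carrier's smoked flat cover (152 x 130 mm, 6 mm thick) in m: 0 = fully shut over the bay, 0.128 = fully open, parked over the closed deck beside the bay. It slides along the carrier's +y to open, stays where it is left, and needs about 1.5 N. It starts shut or a little ajar. Its top lies 62 mm above the bench.
- grip (a point): Point on the cover's upright black grip rib (70 mm along the carrier's x, 12 mm thick along y, standing 28 mm above the cover, its top 90 mm above the bench). The point is in the middle of the rib, 18 mm above the cover and 10 mm below the rib's top; it moves with the cover. y = the direction in which the cover opens, z up.
- bay (a point): Floor centre of the bay (133 mm in x, 120 in y, walls 28 mm high) in the white fixed carrier, 56 mm high; floor 28 mm above the bench. x = plate's long direction, y = the way the cover opens. Four locators 5 mm high: inner faces 32 mm either side of the centre in y, from 38 to 60 mm out in x; the plate lies along x between them with 5 mm play each side; the middle is free for fingers.
- tray_in (a point): Centre of the inner floor of the empty shallow stainless tray, fixed to the bench, 200 x 148 mm outside along its x and y, walls 4 mm thick and 18 mm high, floor 4 mm thick. It stands left or right of the carrier.
- used_c (a point): The used plate, in the carrier's bay at the start, lengthwise along the bay's x: 120 x 54 x 14 mm plain aluminium vial plate with two rows of five round dark holes; point: its centre, half-way up (7 mm above its underside); x along its length, y across its 54 mm width, z up
- fresh_c (a point): The top plate of a stack of four, which lies on a black rubber mat (170 x 100 x 4 mm) on the other side of the carrier from the tray; the four plates are not exactly flush: 120 x 54 x 14 mm plain aluminium vial plate with two rows of five round dark holes; point: its centre, half-way up (7 mm above its underside); x along its length, y across its 54 mm width, z up
- plate2_c (a point): Second plate of the stack from the top, to be left: 120 x 54 x 14 mm plain aluminium vial plate with two rows of five round dark holes; point: its centre, half-way up (7 mm above its underside); x along its length, y across its 54 mm width, z up
- plate3_c (a point): Third plate of the stack, to be left: 120 x 54 x 14 mm plain aluminium vial plate with two rows of five round dark holes; point: its centre, half-way up (7 mm above its underside); x along its length, y across its 54 mm width, z up
- plate4_c (a point): Bottom plate of the stack, on the mat, to be left: 120 x 54 x 14 mm plain aluminium vial plate with two rows of five round dark holes; point: its centre, half-way up (7 mm above its underside); x along its length, y across its 54 mm width, z up
- amber: Bystander: amber bottle, 80 mm across, 165 mm high; origin under its centre
- jar: Bystander: white jar, 84 mm across, 100 mm high; origin under its centre
- carton: Bystander: flat-sided carton 70 x 130 x 45 mm; origin under its centre
- mouse: Bystander: black computer mouse 105 x 60 x 30 mm; origin under its centre
- spanner: Bystander: steel spanner 160 mm long, lying on the bench
Not all that is in view belongs to the job. Several things look just like the part that bears tray_in: the one meant starts farthest from the robot's base. Leave any red look-alike of the part that bears fresh_c alone.

How it is judged:
On the way, in this order (a step that is already met when the one before it is completed fails the run):
1. the cover is slid open (at least 115 of 128 mm) (value of joint cover above 0.115 m), for 0.1 s.
2. the used plate lies flat in the steel tray, released (x of used_c in the frame of tray_in between -0.096 and 0.096 m and y of used_c in the frame of tray_in between -0.07 and 0.07 m and z of used_c in the frame of tray_in below 0.011 m and angle between used_c's own z axis and vertical below 0.06 rad and contact force between the fingers and used below 0.1 N), for 0.2 s.
3. the top plate of the stack lies flat in the bay between the locators, released (x of fresh_c in the frame of bay between -0.009 and 0.009 m and y of fresh_c in the frame of bay between -0.007 and 0.007 m and z of fresh_c in the frame of bay below 0.0095 m and angle between fresh_c's own z axis and vertical below 0.04 rad and angle between the x axis of fresh_c and the x axis of bay, either way round below 0.14 rad and contact force between the fingers and fresh below 0.1 N), for 0.2 s.
At the end, for the whole second after the job is handed in: The cover is shut (within 5 mm), the used plate lies flat on the floor of the steel tray, and the plate from the top of the stack lies flat on the bay's floor between the locators (centre within 9 mm lengthwise and 7 mm crosswise, lengthwise within 8 degrees); both are released and at rest (all of step 2 and all of step 3 and value of joint cover below 0.005 m and linear speed of each of used, fresh below 0.02 m/s); the robot touches nothing.
It fails at once if the rest of the stack disturbed (a lower plate moved over 20 mm) (distance of any of plate2_c, plate3_c, plate4_c from where it was at the start of the episode above 0.02 m).
It fails at once if a bystander moved over 30 mm (distance of any of amber, jar, carton, mouse, spanner from where it was at the start of the episode above 0.03 m).
It fails at once if a plate dropped: falling faster than 0.8 m/s (from over 30 mm) with no finger on it ((contact force between the fingers and used below 0.1 N and linear speed of used above 0.8 m/s) or (contact force between the fingers and fresh below 0.1 N and linear speed of fresh above 0.8 m/s)).
It also fails if it takes over 72 s, if anything falls off the work surface, if the arm or the gripper's body presses on something with over 40 N, if the wrist force passes 120 N, or if a joint passes its speed limit or range.

## Working session

There is one attempt and no reset: what is moved stays moved. The work goes in short steps, Python scripts to look and compute and a tool call to move; the robot and the scene stay as the last step left them, time stands still between calls to the robot, and variables do not carry over. Pictures are saved under pics/ and viewed, at most 10 in all, crops included, and the job is handed in when it is done.

Besides the shell and the picture viewer there is one more tool, called after "Emit:" by a JSON object that holds its "api" and its "payload". drive_tool: Moves the arm, as the interface text tells. Its arguments: {"type":"object","properties":{"commands":{"type":"array"},"gripper":{"type":"number"}},"required":["commands"]}

```bash
mkdir -p pics
cat > h.py <<'E'
import numpy as np, cv2
from bench import get_obs, snapshot, close_job
def cloud(s):
    R=cv2.Rodrigues(np.array(s["rvec"],float))[0]; t=np.array(s["tvec"],float).ravel()
    z=s["range_z"].astype(float); v,u=np.mgrid[:z.shape[0],:z.shape[1]]
    P=np.stack([(u-s["cx"])/s["fx"]*z,(v-s["cy"])/s["fy"]*z,z],-1)
    W=(P-t)@R; W[z==0]=np.nan
    return W
E
python3 - <<'E'
from h import *
for n in("scene","top"):
    s=snapshot(n); cv2.imwrite(f"pics/{n}0.png",s["image"]); np.savez(f"{n}0.npz",W=cloud(s),im=s["image"])
    R=cv2.Rodrigues(np.array(s["rvec"],float))[0]; print(n,-R.T@np.array(s["tvec"]).ravel(),R.round(2).tolist())
o=get_obs();print(o)
E
```

```text
scene [ 1.21578723 -0.83188259  0.84543285] [[0.77, 0.64, -0.02], [0.36, -0.45, -0.82], [-0.53, 0.62, -0.58]]
top [0.33897728 0.00351906 1.66907427] [[0.01, -1.0, -0.01], [-1.0, -0.01, -0.09], [0.09, 0.01, -1.0]]
{'time': 0.1, 'joint_positions': array([-1.35411827e+00,  8.78815205e-02,  1.37207277e+00, -1.17051545e-05,
        1.68356066e+00, -1.03090740e-01]), 'qvel': array([ 0.0006859 , -0.00076729, -0.00408322,  0.00173913,  0.00070897,
        0.00098861]), 'joint_torque': array([ 2.17632296e-03, -3.41250193e+01, -3.03302264e+01,  7.20325112e-02,
        3.03418993e-02, -1.00432935e-04]), 'tool_pos': array([ 0.17278545, -0.5216572 ,  0.20443636]), 'ee_rot': array([-3.13967937e+00, -1.86248487e-04,  3.19767317e-01]), 'wrist_force': array([-0.70158595,  0.07266907,  0.64300902]), 'wrist_torque': array([-0.04756863,  0.00707559, -0.00560579]), 'finger_force': 0.0, 'width': 0.09426506750296577}
```

View pics/top0.png

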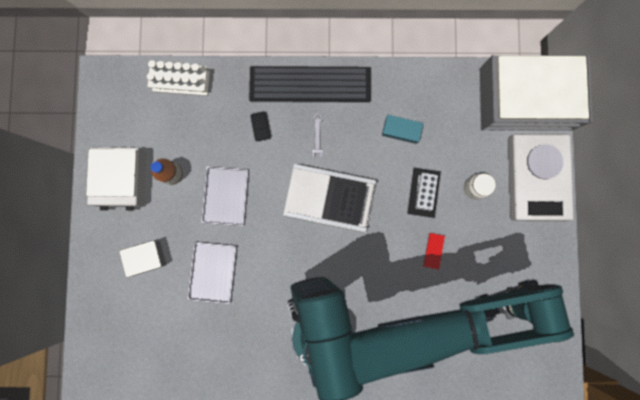

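View pics/scene0.png

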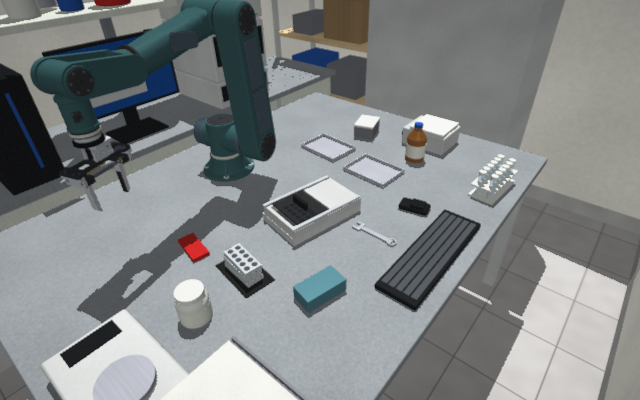

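Both views agree. In the top view, the trays are at (226,195) and (213,272); the first is farther from the base, so it is the one meant. The stack is at (427,190), with a red look-alike at (434,250) to be left alone. The carrier is at (330,197), with its dark cover at the right end at (347,200), so it opens towards the left.

Run:
```python
from h import *
d=np.load("top0.npz");im,W=d["im"],d["W"]
c=im[145:245,190:450]; cv2.imwrite("pics/crop1.png",cv2.resize(c,None,fx=3.07,fy=3.07,interpolation=cv2.INTER_CUBIC))
def rect(name,mask):
    P=W[mask]; r=cv2.minAreaRect(P[:,:2].astype(np.float32)); print(name,len(P),np.round(r[0],4),np.round(r[1],4),round(r[2],2),"zmed",np.round(np.median(P[:,2]),4))
    
v,u=np.mgrid[:400,:640]; Z=W[...,2]
B=lambda a,b,c,e:(u>=a)&(u<b)&(v>=c)&(v<e)
rect("carrier",B(275,385,155,240)&(Z>.03))
rect("cover",B(275,385,155,240)&(Z>.059)&(Z<.066)); rect("rib",B(275,385,155,240)&(Z>.078))
rect("stack",B(405,448,160,222)&(Z>.05)); rect("mat",B(400,448,160,222)&(Z>.002)); rect("tray",B(195,258,155,232)&(Z>.009)); 
rect("trayall",B(195,258,155,232)&(Z>.002))
for r in range(165,232,8): print((1000*Z[r,280:382:4]).round().tolist())
```

```text
carrier 4286 [ 0.4827 -0.0252] [0.2906 0.1835] 78.92 zmed 0.0595
cover 1860 [ 0.4821 -0.0243] [0.2868 0.1812] 78.72 zmed 0.0622
rib 75 [ 0.4726 -0.0736] [0.0118 0.0695] 78.57 zmed 0.0906
stack 556 [ 0.5077 -0.3587] [0.0563 0.1203] 81.11 zmed 0.06
mat 1600 [ 0.5155 -0.3588] [0.1686 0.2201] 89.64 zmed 0.0077
tray 518 [0.5102 0.3464] [0.2535 0.2182] 3.99 zmed 0.0127
trayall 2542 [0.5029 0.3452] [0.2751 0.2236] 1.1 zmed 0.0055
[2.0, 6.0, 1.0, 2.0, 63.0, 53.0, -8.0, -2.0, 6.0, -1.0, -5.0, -2.0, -3.0, 4.0, -1.0, -0.0, -3.0, -3.0, 1.0, 3.0, 3.0, 6.0, -5.0, 1.0, -7.0, 2.0]
[0.0, -3.0, 0.0, -2.0, 54.0, 55.0, 60.0, 62.0, 64.0, 52.0, 58.0, 64.0, 66.0, 61.0, 64.0, 2.0, -3.0, -4.0, 1.0, 2.0, 1.0, -4.0, -3.0, 5.0, 1.0, 5.0]
[6.0, 1.0, -3.0, 57.0, 56.0, 58.0, 53.0, 52.0, 55.0, 57.0, 56.0, 55.0, 56.0, 60.0, 57.0, 64.0, 57.0, 58.0, 63.0, 60.0, 59.0, 65.0, 61.0, 68.0, 3.0, -6.0]
[2.0, 1.0, -2.0, 59.0, 55.0, 59.0, 54.0, 56.0, 59.0, 49.0, 58.0, 68.0, 61.0, 62.0, 60.0, 64.0, 61.0, 69.0, 59.0, 69.0, 55.0, 58.0, 28.0, 53.0, 4.0, -7.0]
[-1.0, -1.0, 57.0, 51.0, 55.0, 57.0, 60.0, 56.0, 53.0, 58.0, 61.0, 60.0, 60.0, 58.0, 61.0, 64.0, 98.0, 59.0, 56.0, 62.0, 66.0, 64.0, 56.0, 29.0, -3.0, -8.0]
[5.0, -3.0, 52.0, 58.0, 56.0, 59.0, 61.0, 58.0, 59.0, 59.0, 51.0, 61.0, 64.0, 64.0, 62.0, 55.0, 85.0, 66.0, 60.0, 66.0, 65.0, 25.0, 55.0, -3.0, -0.0, -6.0]
[-3.0, 54.0, 68.0, 60.0, 62.0, 58.0, 54.0, 57.0, 51.0, 56.0, 58.0, 60.0, 62.0, 65.0, 60.0, 63.0, 63.0, 65.0, 65.0, 65.0, 65.0, 39.0, 21.0, -8.0, 4.0, -3.0]
[2.0, -3.0, 2.0, 2.0, -3.0, 3.0, -2.0, 5.0, 62.0, 59.0, 67.0, 57.0, 60.0, 64.0, 64.0, 66.0, 57.0, 70.0, 64.0, 64.0, 29.0, 49.0, -0.0, 3.0, -3.0, -1.0]
[5.0, 2.0, 2.0, -1.0, 5.0, -3.0, -6.0, 2.0, 3.0, 4.0, 3.0, 2.0, -3.0, -7.0, 1.0, 5.0, 5.0, -2.0, 54.0, 61.0, 67.0, 63.0, 6.0, -4.0, 6.0, 0.0]
```

View pics/crop1.png

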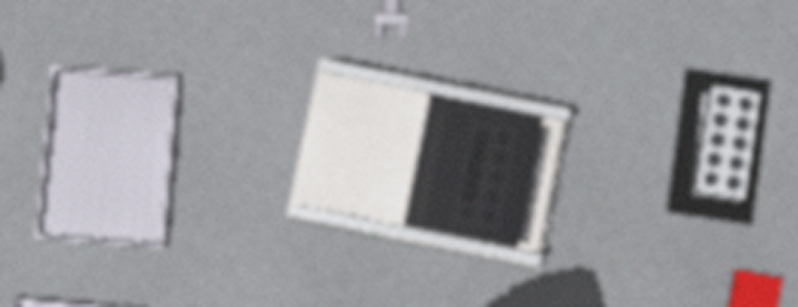

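Close crop confirms the layout: the cover is slightly ajar with its rib near (478,170), the stack's top plate is around (730,143), and the chosen tray is around (110,155). Next I'll fit sub-pixel edges on the known height planes.

```bash
cat >> h.py <<'E'
def topix(s,uv,z):
    R=cv2.Rodrigues(np.array(s["rvec"],float))[0]; t=np.array(s["tvec"],float).ravel(); C=-R.T@t
    uv=np.atleast_2d(np.array(uv,float)); d=np.c_[(uv[:,0]-s["cx"])/s["fx"],(uv[:,1]-s["cy"])/s["fy"],np.ones(len(uv))]@R
    return (C+d*((z-C[2])/d[:,2])[:,None])[:,:2]
def rectmask(s,mask,z,name=""):
    n,l,st,_=cv2.connectedComponentsWithStats(mask.astype(np.uint8)); i=1+np.argmax(st[1:,4])
    v,u=np.nonzero(l==i); P=topix(s,np.c_[u,v],z).astype(np.float32); r=cv2.minAreaRect(P)
    p=np.linalg.eigh(np.cov(P.T))[1][:,1]; a=np.degrees(np.arctan2(p[1],p[0]))
    print(name,len(P),"ctr",np.round(r[0],4),"mean",P.mean(0).round(4),"size",np.round(r[1],4),"ang",round(r[2],2),"pca",round(a,2))
    return r
E
python3 - <<'E'
from h import *
s=snapshot("top");im=s["image"].astype(int);g=im.mean(2);W=cloud(s);Z=W[...,2]
v,u=np.mgrid[:400,:640];B=lambda a,b,c,e:(u>=a)&(u<b)&(v>=c)&(v<e)
print(g[150,200],g[195,226],g[195,300],g[200,345],g[190,420])
# stack: white + enclosed holes
m=(B(405,448,160,222)&(g>150)); m=cv2.morphologyEx(m.astype(np.uint8),cv2.MORPH_CLOSE,np.ones((7,7)))
rectmask(s,m,.06,"stack")
c=B(275,385,155,240)
rectmask(s,c&(g<75)&(Z>.04),.062,"cover")
rectmask(s,c&(Z>.04),.056,"carrier")
rectmask(s,B(400,448,160,222)&((g<75)|(g>150)),.004,"mat")
sat=im[...,0]-im[...,1]
m=B(195,258,160,232)&(g>165);rectmask(s,m,.006,"tray")
for n,b,z in (("amber",B(145,185,150,190),.05),("jar",B(465,500,170,200),.05)):
    P=W[b&(Z>z)];print(n,P.min(0).round(3),P.max(0).round(3))
P=W[c&(Z>.078)];print("rib",np.median(P,0).round(4),P.mean(0).round(4))
# rows of stack gray profile
for r in (180,190,200): print(g[r,408:445].astype(int).tolist())
E
```

```text
157.66666666666666 202.66666666666666 221.33333333333334 52.0 182.33333333333334
stack 1982 ctr [ 0.5097 -0.3556] mean [ 0.5177 -0.3659] size [0.1451 0.2133] ang 89.43 pca -176.3
cover 1503 ctr [ 0.4735 -0.0758] mean [ 0.4732 -0.0754] size [0.1254 0.1433] ang 79.03 pca 170.39
carrier 4228 ctr [ 0.4822 -0.0242] mean [ 0.4828 -0.0195] size [0.2876 0.1826] ang 78.77 pca 78.98
mat 1400 ctr [ 0.5156 -0.3592] mean [ 0.526  -0.3583] size [0.1681 0.2208] ang 89.49 pca -175.83
tray 2098 ctr [0.4912 0.3447] mean [0.4905 0.3446] size [0.1376 0.2062] ang 86.43 pca 176.87
amber [0.53  0.499 0.05 ] [0.607 0.574 0.174]
jar [ 0.484 -0.578  0.05 ] [ 0.566 -0.499  0.111]
rib [ 0.4722 -0.0734  0.0894] [ 0.4721 -0.0735  0.0897]
[160, 159, 148, 119, 74, 47, 44, 47, 54, 95, 150, 161, 156, 180, 200, 198, 188, 179, 186, 201, 209, 206, 192, 155, 119, 123, 155, 178, 155, 96, 59, 88, 129, 154, 158, 160, 157]
[154, 136, 101, 63, 46, 47, 46, 52, 71, 107, 133, 169, 182, 154, 106, 76, 84, 128, 176, 197, 180, 140, 112, 111, 146, 182, 184, 144, 81, 65, 106, 145, 158, 157, 161, 159, 154]
[120, 76, 48, 46, 45, 47, 49, 63, 95, 148, 190, 199, 190, 181, 180, 196, 205, 212, 210, 197, 175, 155, 166, 187, 195, 164, 98, 50, 67, 114, 148, 157, 157, 153, 151, 152, 154]
```

Emit:
{"api": "drive_tool", "payload": {"commands": [[0,0,0,0,0,0.86],[0,0,0,0,0,0.86],[0,0,0,0,0,0.86],[0,0,0,0,0,0.86],[0,0,0,0,0,0.86],[0,0,0,0,0,0.85],[0.4,-0.96,0.14,0,0,0],[0.4,-0.96,0.14,0,0,0],[0.4,-0.96,0.14,0,0,0],[0.4,-0.96,0.14,0,0,0],[0.4,-0.96,0.14,0,0,0],[0.4,-0.96,0.14,0,0,0],[0.4,-0.96,0.14,0,0,0],[0.4,-0.96,0.14,0,0,0],[0.4,-0.96,0.14,0,0,0],[0.4,-0.96,0.14,0,0,0],[0.4,-0.96,0.14,0,0,0],[0.4,-0.96,0.14,0,0,0],[0.36,-0.92,0.14,0,0,0],[0,0,0,0,0,0]], "gripper": 0.4}}

```text
time: 2.65
tool_pos: [0.472, -0.072, 0.1317]
ee_rot: [-3.141, 0.002, -0.191]
wrist_force: [-0.1, -0.5, -0.3]
width: 0.0562
finger_force: 0.0
```

Emit:
{"api": "drive_tool", "payload": {"commands": [[0,0.03,0.4,0,0,0],[0,0,0.4,0,0,0],[0,0,0.4,0,0,0],[0,0,0.38,0,0,0],[0,0,0,0,0,0]]}}

```text
time: 3.28
tool_pos: [0.4702, -0.0751, 0.0675]
ee_rot: [-3.141, 0.004, -0.196]
wrist_force: [-0.9, -0.3, -0.8]
width: 0.0565
finger_force: 0.0
```

Emit:
{"api": "drive_tool", "payload": {"commands": [[0,0,0,0,0,0],[0,0,0,0,0,0],[0,0,0,0,0,0],[0,0,0,0,0,0],[0,0,0,0,0,0],[0,0,0,0,0,0]], "gripper": 1.0}}

```text
time: 4.03
tool_pos: [0.4719, -0.075, 0.0698]
ee_rot: [-3.141, -0.001, -0.195]
wrist_force: [-0.8, 1.1, 1.7]
width: 0.0118
finger_force: 30.0
```

Emit:
{"api": "drive_tool", "payload": {"commands": [[0,-0.2,0,0,0,0],[0,-0.35,0,0,0,0],[0,-0.35,0,0,0,0],[0,-0.35,0,0,0,0],[0,-0.35,0,0,0,0],[0,-0.35,0,0,0,0],[0,-0.35,0,0,0,0],[0,-0.2,0,0,0,0],[0,0,0,0,0,0]]}}

```text
time: 5.15
tool_pos: [0.4915, 0.0242, 0.0697]
ee_rot: [-3.14, -0.001, -0.194]
wrist_force: [0.1, 0.9, 5.1]
width: 0.0117
finger_force: 30.0
```

Emit:
{"api": "drive_tool", "payload": {"commands": [[0,-0.1,0,0,0,0],[0,-0.1,0,0,0,0],[0,0,0,0,0,0]]}}

```text
time: 5.52
tool_pos: [0.4928, 0.0307, 0.0697]
ee_rot: [-3.141, -0.001, -0.196]
wrist_force: [-0.2, 0.3, 5.1]
width: 0.012
finger_force: 30.0
```

Emit:
{"api": "drive_tool", "payload": {"commands": [[0,-0.1,0,0,0,0],[0,-0.07,0,0,0,0],[0,0,0,0,0,0]]}}

```text
time: 5.9
tool_pos: [0.4941, 0.0372, 0.0698]
ee_rot: [-3.141, -0.001, -0.196]
wrist_force: [-0.5, -0.3, 5.8]
width: 0.0116
finger_force: 30.0
```

Emit:
{"api": "drive_tool", "payload": {"commands": [[0,-0.1,0,0,0,0],[0,0,0,0,0,0]]}}

```text
time: 6.15
tool_pos: [0.4941, 0.0374, 0.0697]
ee_rot: [3.134, -0.0, -0.197]
wrist_force: [-3.2, -10.0, 6.7]
width: 0.0117
finger_force: 30.0
```

Emit:
{"api": "drive_tool", "payload": {"commands": [[0,0,0,0,0,0],[0,0,0,0,0,0],[0,0,-0.5,0,0,0],[0,0,-0.9,0,0,0],[0,0,-0.9,0,0,0],[0,-0.9,-0.5,0,0,0],[0,-0.9,0,0,0,0],[0,-0.9,0,0,0,0],[0,-0.9,0,0,0,0],[0,-0.9,0,0,0,0],[0,0,0,0,0,0]], "gripper": 0.3}}

```text
time: 7.52
tool_pos: [0.5289, 0.2201, 0.1799]
ee_rot: [3.141, 0.003, -0.192]
wrist_force: [-0.1, -0.9, -0.3]
width: 0.066
finger_force: 0.0
```

Run:
```python
from h import *
s=snapshot("top");im=s["image"];np.savez("top1.npz",im=im,W=cloud(s))
W=cloud(s);Z=W[...,2];c=im[150:240,280:450];cv2.imwrite("pics/crop2.png",cv2.resize(c,None,fx=4.7,fy=4.7,interpolation=cv2.INTER_CUBIC))
print(s["fx"],s["cx"],s["cy"])
```

```text
469.7901214420148 319.03451005378923 197.17061694783098
```

View pics/crop2.png

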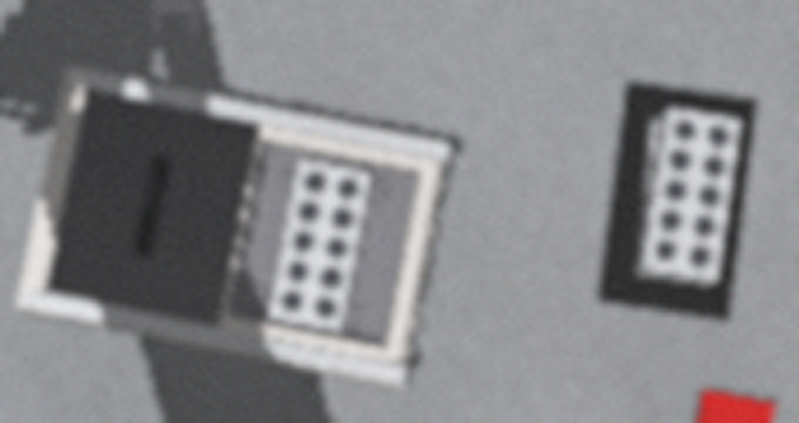

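The cover is fully open, parked at crop (155,205). The used plate is exposed around (320,243). The top plate of the stack is around (692,195), with the next plate showing slightly on its left. I'll locate the plates by their hole centroids.

```bash
cat >> h.py <<'E'
def holes(s,poly,z,o=(280,150),f=4.7):
    # crop corner pixels -> hole centroids -> plate centre and yaw
    g=cv2.cvtColor(s["image"],cv2.COLOR_BGR2GRAY); K=8
    G=cv2.resize(g,None,fx=K,fy=K,interpolation=cv2.INTER_CUBIC).astype(np.float32)
    q=((np.array(poly)+.5)/f+np.array(o))*K
    m=np.zeros(G.shape,np.uint8); cv2.fillPoly(m,[q.astype(np.int32)],1); m=cv2.erode(m,np.ones((9,9)))
    G=cv2.GaussianBlur(G,(0,0),4); L=G.min()
    n,l,st,c=cv2.connectedComponentsWithStats(((G<135)&(m>0)).astype(np.uint8))
    k=[i for i in range(1,n) if st[i,4]>100]; c=np.array([np.average(np.argwhere(l==i)[:,::-1],axis=0,weights=140-G[l==i]) for i in k])
    P=topix(s,(c+.5)/K-.5,z); e=np.linalg.eigh(np.cov(P.T)); x=e[1][:,1]; x*=np.sign(x[0])
    print(len(P),"ctr",P.mean(0).round(4),"yaw",np.arctan2(x[1],x[0]).round(4),[int(st[i,4]) for i in k]); return P
E
python3 - <<'E'
from h import *
s=snapshot("top")
A=holes(s,[(303,160),(368,172),(336,326),(272,316)],.042)
B=holes(s,[(668,110),(738,120),(714,280),(646,268)],.060)
print(A.round(3).tolist(),B.round(3).tolist())
c=np.array([.4692,-.088]);y=-.196;R=np.array([[np.cos(y),np.sin(y)],[-np.sin(y),np.cos(y)]]);print((R@(A.mean(0)-c)).round(4))
E
```

```text
10 ctr [ 0.4706 -0.0868] yaw -0.1856 [565, 496, 549, 553, 515, 482, 482, 576, 487, 501]
10 ctr [ 0.5086 -0.358 ] yaw -0.1685 [539, 570, 616, 619, 600, 595, 598, 582, 514, 584]
[[0.517, -0.083], [0.513, -0.107], [0.495, -0.078], [0.49, -0.103], [0.473, -0.074], [0.468, -0.099], [0.451, -0.07], [0.446, -0.095], [0.429, -0.066], [0.424, -0.091]] [[0.555, -0.353], [0.551, -0.378], [0.533, -0.349], [0.528, -0.374], [0.511, -0.346], [0.507, -0.371], [0.488, -0.342], [0.484, -0.366], [0.467, -0.338], [0.462, -0.363]]
[0.0012 0.0014]
```

Emit:
{"api": "drive_tool", "payload": {"commands": [[0,0.87,0,0,0,0],[0,0.87,0,0,0,0],[0,0.87,0,0,0,0],[0,0.87,0,0,0,0],[0.04,0.87,0,0,0,0],[0,0.87,0,0,0,0],[0,0.87,0,0,0,0],[0,0.87,0.3,0,0,0],[0,0.87,0.6,0,0,0],[0,0,0.6,0,0,0],[0,0,0.5,0,0,0],[0,0,0,0,0,0]]}}

```text
time: 9.12
tool_pos: [0.4683, -0.0901, 0.0996]
ee_rot: [-3.141, 0.004, -0.197]
wrist_force: [-0.9, -0.1, 0.3]
width: 0.0658
finger_force: 0.0
```

Emit:
{"api": "drive_tool", "payload": {"commands": [[0.02,-0.06,0.5,0,0,-0.06],[0,0,0.5,0,0,0],[0,0,0.4,0,0,0],[0,0,0.2,0,0,0],[0,0,0.09,0,0,0],[0,0,0,0,0,0],[0,0,0,0,0,0]]}}

```text
time: 10.0
tool_pos: [0.4722, -0.0876, 0.0346]
ee_rot: [3.141, -0.001, -0.189]
wrist_force: [-1.3, -0.5, -0.1]
width: 0.0659
finger_force: 0.0
```

Emit:
{"api": "drive_tool", "payload": {"commands": [[0,0,0,0,0,0],[0,0,0,0,0,0],[0,0,0,0,0,0],[0,0,0,0,0,0],[0,0,0,0,0,0]], "gripper": 1.0}}

```text
time: 10.62
tool_pos: [0.472, -0.0875, 0.0343]
ee_rot: [3.142, -0.001, -0.189]
wrist_force: [-0.1, 0.5, 2.6]
width: 0.0532
finger_force: 30.0
```

Emit:
{"api": "drive_tool", "payload": {"commands": [[0,0,-0.2,0,0,0],[0,0,-0.4,0,0,0],[0,0,-0.6,0,0,0],[0,0,-0.7,0,0,0],[0,0,-0.7,0,0,0],[-0.1,-0.4,-0.2,0,0,0],[-0.12,-0.8,0,0,0,0],[-0.12,-0.8,0,0,0,0],[-0.12,-0.8,0,0,0,0],[-0.12,-0.8,0,0,0,0],[-0.12,-0.8,0,0,0,0],[-0.12,-0.8,0,0,0,0],[-0.12,-0.8,0,0,0,0],[-0.12,-0.8,0,0,0,0],[-0.12,-0.8,0,0,0,0],[-0.12,-0.8,0,0,0,0],[-0.12,-0.8,0,0,0,0],[-0.12,-0.8,0,0,0,0],[-0.05,-0.6,0,0,0,0],[0,0,0,0,0,0]]}}

```text
time: 13.12
tool_pos: [0.4873, 0.3427, 0.1445]
ee_rot: [3.14, 0.002, -0.186]
wrist_force: [-0.1, 0.3, -2.8]
width: 0.0535
finger_force: 30.0
```

Run:
```python
from h import *
s=snapshot("scene");im=s["image"];cv2.imwrite("pics/s2.png",cv2.resize(im[100:300,200:500],None,fx=2.6,fy=2.6))
print(get_obs()["finger_force"],get_obs()["tool_pos"])
```

```text
29.998280704021454 [0.48763851 0.34155754 0.14466256]
```

View pics/s2.png

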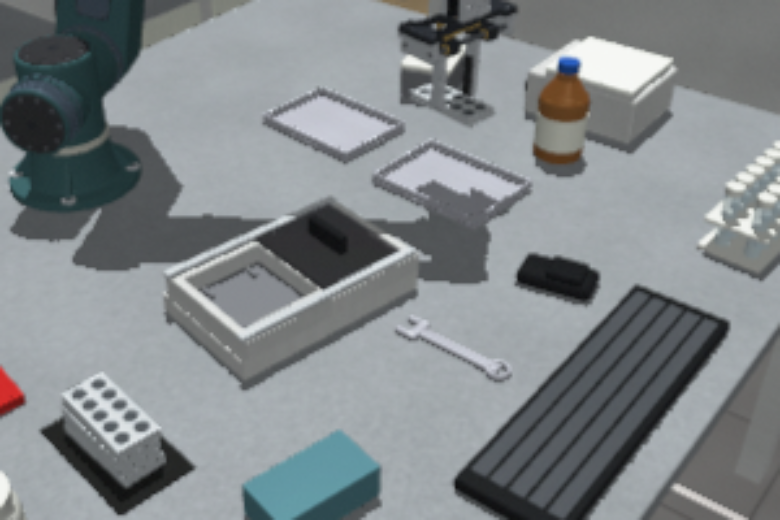

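The plate is held level at crop (450,100), above the far tray; the bay is empty and the cover open. Lowering now.

Emit:
{"api": "drive_tool", "payload": {"commands": [[0.05,0,0.4,0,0,0],[0.04,-0.05,0.6,0,0,0],[0,0,0.6,0,0,0],[0,0,0.6,0,0,0],[0,0,0.5,0,0,0],[0,0,0.3,0,0,0],[0,0,0.15,0,0,0],[0,0,0.1,0,0,0],[0,0,0,0,0,0],[0,0,0,0,0,0]]}}

```text
time: 14.42
tool_pos: [0.4934, 0.3425, 0.0166]
ee_rot: [-3.141, -0.001, -0.189]
wrist_force: [0.6, 0.9, -2.3]
width: 0.0537
finger_force: 30.0
```

Emit:
{"api": "drive_tool", "payload": {"commands": [[0,0,0.05,0,0,0],[0,0,0.05,0,0,0],[0,0,0.05,0,0,0],[0,0,0,0,0,0]]}}

```text
time: 14.92
tool_pos: [0.4929, 0.3423, 0.0103]
ee_rot: [-3.142, -0.0, -0.189]
wrist_force: [-1.5, -1.3, 1.5]
width: 0.0536
finger_force: 30.0
```

Emit:
{"api": "drive_tool", "payload": {"commands": [[0,0,0,0,0,0],[0,0,0,0,0,0],[0,0,0,0,0,0],[0,0,-0.2,0,0,0],[0,0,-0.5,0,0,0],[0,0,-0.8,0,0,0],[0,0,-0.8,0,0,0],[0,0,-0.8,0,0,0],[0,0,-0.2,0,0,0]], "gripper": 0.3}}

```text
time: 16.05
tool_pos: [0.4943, 0.3431, 0.1454]
ee_rot: [-3.138, -0.005, -0.189]
wrist_force: [0.1, -0.6, 1.6]
width: 0.0657
finger_force: 0.0
```

Emit:
{"api": "drive_tool", "payload": {"commands": [[0.1,0.5,0,0,0,0],[0.2,0.93,0,0,0,0],[0.2,0.93,0,0,0,0],[0.2,0.93,0,0,0,0],[0.2,0.93,0,0,0,0],[0.2,0.93,0,0,0,0],[0.2,0.93,0,0,0,0],[0.2,0.93,0,0,0,0],[0.2,0.93,0,0,0,0],[0.2,0.93,0,0,0,0],[0.2,0.93,0,0,0,0],[0.2,0.93,0,0,0,0],[0.2,0.93,0,0,0,0],[0.2,0.93,0,0,0,0],[0.2,0.93,0,0,0,0],[0.2,0.93,0,0,0,0],[0.2,0.93,0,0,0,0],[0.2,0.93,0,0,0,0],[0.15,0.85,0,0,0,-0.2],[0,0,0,0,0,0]]}}

```text
time: 18.55
tool_pos: [0.5046, -0.3614, 0.1389]
ee_rot: [-3.14, 0.004, -0.173]
wrist_force: [-0.3, 0.1, -0.7]
width: 0.0657
finger_force: 0.0
```

Run:
```python
from h import *
s=snapshot("top");im=s["image"];W=cloud(s)
cv2.imwrite("pics/crop3.png",cv2.resize(im[150:240,190:380],None,fx=4.2,fy=4.2,interpolation=cv2.INTER_CUBIC))
o=get_obs();print(o["tool_pos"],o["ee_rot"])
P=W[180:210,215:240];print(np.nanmax(P[...,2]),np.nanpercentile(P[...,2],80))
```

```text
[ 0.50508512 -0.35984536  0.13936125] [-3.13922466  0.00401277 -0.17186606]
0.02964605147262338 0.020180023730286087
```

View pics/crop3.png

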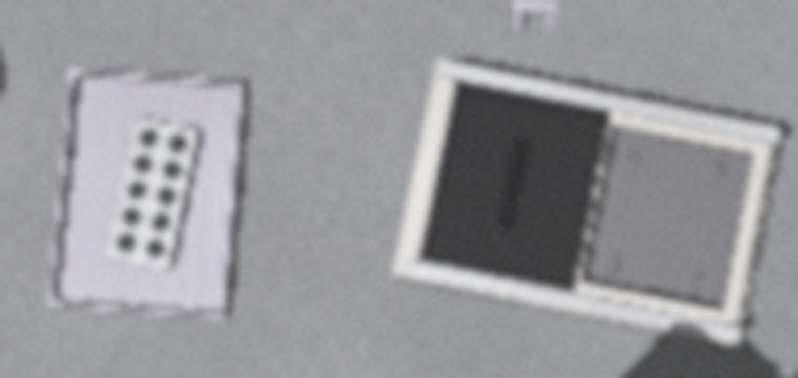

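The used plate lies flat inside the far tray at crop (152,195). The four locators in the empty bay show at about (636,157), (722,170), (616,262) and (700,273).

Run:
```python
from h import *
s=snapshot("top")
f=lambda l:(np.array(l)+.5)/4.2+np.array([190,150])-.5
L=topix(s,f([(636,157),(722,170),(616,262),(700,273)]),.033);print(L.round(4).tolist(),L.mean(0))
rim=topix(s,f([(610,122),(758,147),(580,290),(728,310)]),.056);print(rim.round(4).tolist())
holes(s,[(135,122),(200,132),(172,268),(110,256)],.018,(190,150),4.2)
g=cv2.cvtColor(s["image"],cv2.COLOR_BGR2GRAY)
```

```text
[[0.5225, -0.0641], [0.512, -0.1358], [0.4347, -0.0477], [0.426, -0.1174]] [ 0.47381098 -0.091254  ]
[[0.5488, -0.0417], [0.5288, -0.1634], [0.4103, -0.0176], [0.3947, -0.1385]]
10 ctr [0.4916 0.3425] yaw -0.1853 [437, 466, 431, 475, 422, 427, 410, 410, 453, 410]
```

Run:
```python
from h import *
s=snapshot("top");g=s["image"].astype(np.float32).mean(2)
y=-.196;c0=np.array([.4692,-.088]);ex=np.array([np.cos(y),np.sin(y)]);ey=np.array([-np.sin(y),np.cos(y)])
def samp(X,Y,z):
    P=c0+X[...,None]*ex+Y[...,None]*ey; P=np.concatenate([P,np.full(P.shape[:-1]+(1,),z)],-1).reshape(-1,3)
    K=np.array([[s["fx"],0,s["cx"]],[0,s["fy"],s["cy"]],[0,0,1]],float)
    q=cv2.projectPoints(P,np.array(s["rvec"],float),np.array(s["tvec"],float),K,None)[0].reshape(X.shape+(2,)).astype(np.float32)
    return cv2.remap(g,q[...,0],q[...,1],cv2.INTER_CUBIC)
def prof(n,axis,rng,band,z):
    a=np.arange(*rng,.002);b=np.arange(*band,.002);A,Bm=np.meshgrid(a,b)
    p=samp(A,Bm,z).mean(0) if axis=='x' else samp(Bm,A,z).mean(0)
    print(n,[(int(round(1000*i)),int(v)) for i,v in zip(a,p)])
prof("x at 56 inner/outer lo",'x',(-.104,-.05),(-.04,.02),.056)
prof("x hi",'x',(.05,.104),(-.04,.02),.056)
prof("y lo",'y',(-.09,-.045),(-.05,.05),.056)
for b in((-.058,-.042),(.042,.058)):prof("loc",'y',(-.056,.056),b,.033)
```

```text
x at 56 inner/outer lo [(-104, 111), (-102, 113), (-100, 115), (-98, 115), (-96, 116), (-94, 119), (-92, 128), (-90, 141), (-88, 156), (-86, 170), (-84, 182), (-82, 191), (-80, 197), (-78, 200), (-76, 201), (-74, 205), (-72, 211), (-70, 213), (-68, 205), (-66, 182), (-64, 150), (-62, 121), (-60, 109), (-58, 114), (-56, 124), (-54, 132), (-52, 135)]
x hi [(50, 133), (52, 133), (54, 133), (56, 133), (58, 133), (60, 131), (62, 131), (64, 138), (66, 154), (68, 177), (70, 198), (72, 209), (74, 211), (76, 207), (78, 201), (80, 200), (82, 202), (84, 206), (86, 206), (88, 200), (90, 183), (92, 157), (94, 130), (96, 113), (98, 115), (100, 129), (102, 143)]
y lo [(-90, 152), (-88, 151), (-86, 149), (-84, 143), (-82, 134), (-80, 127), (-78, 127), (-76, 138), (-74, 159), (-72, 182), (-70, 201), (-68, 213), (-66, 217), (-64, 212), (-62, 197), (-60, 176), (-58, 155), (-56, 141), (-54, 135), (-52, 133), (-50, 134), (-48, 135), (-46, 135)]
loc [(-56, 128), (-54, 127), (-52, 128), (-50, 129), (-48, 131), (-46, 131), (-44, 131), (-42, 129), (-40, 125), (-38, 123), (-36, 122), (-34, 123), (-32, 126), (
[... 417 characters left out ...]
133), (46, 133), (48, 130), (50, 122), (52, 112), (54, 106)]
loc [(-56, 135), (-54, 133), (-52, 133), (-50, 134), (-48, 134), (-46, 134), (-44, 132), (-42, 128), (-40, 126), (-38, 126), (-36, 127), (-34, 129), (-32, 131), (-30, 132), (-28, 133), (-26, 134), (-24, 135), (-22, 134), (-20, 134), (-18, 134), (-16, 135), (-14, 135), (-12, 134), (-10, 134), (-8, 134), (-6, 135), (-4, 136), (-2, 135), (0, 135), (2, 135), (4, 135), (6, 135), (8, 134), (10, 135), (12, 136), (14, 135), (16, 135), (18, 135), (20, 136), (22, 136), (24, 135), (26, 134), (28, 133), (30, 131), (32, 129), (34, 128), (36, 130), (38, 131), (40, 133), (42, 134), (44, 136), (46, 136), (48, 133), (50, 125), (52, 113), (54, 102)]
```

Emit:
{"api": "drive_tool", "payload": {"commands": [[0.08,-0.03,0.4,0,0,-0.03],[0,0,0.5,0,0,0],[0,0,0.5,0,0,0],[0,0,0.4,0,0,0],[0,0,0.2,0,0,0],[0,0,0.1,0,0,0],[0,0,0,0,0,0],[0,0,0,0,0,0]]}}

```text
time: 19.7
tool_pos: [0.511, -0.3592, 0.0588]
ee_rot: [3.141, -0.001, -0.166]
wrist_force: [0.2, -0.1, 0.6]
width: 0.0658
finger_force: 0.0
```

Emit:
{"api": "drive_tool", "payload": {"commands": [[-0.06,0,0.1,0,0,0],[0,0,0.1,0,0,0],[0,0,0.02,0,0,0],[0,0,0,0,0,0]]}}

```text
time: 20.2
tool_pos: [0.5081, -0.3583, 0.0489]
ee_rot: [-3.141, 0.0, -0.166]
wrist_force: [0.7, 0.4, 0.5]
width: 0.066
finger_force: 0.0
```

Emit:
{"api": "drive_tool", "payload": {"commands": [[0,0,0,0,0,0],[0,0,0,0,0,0],[0,0,0,0,0,0],[0,0,0,0,0,0],[0,0,0,0,0,0]], "gripper": 1.0}}

```text
time: 20.82
tool_pos: [0.5083, -0.3584, 0.0492]
ee_rot: [3.141, -0.0, -0.166]
wrist_force: [-0.2, -0.6, 0.3]
width: 0.0536
finger_force: 30.0
```

Emit:
{"api": "drive_tool", "payload": {"commands": [[0,0,-0.1,0,0,0],[0,0,-0.2,0,0,0],[0,0,-0.5,0,0,0],[0,0,-0.7,0,0,0],[0,0,-0.7,0,0,0],[0,0,-0.2,0,0,0],[0,0,0,0,0,0]]}}

```text
time: 21.7
tool_pos: [0.5085, -0.3586, 0.1462]
ee_rot: [3.141, -0.002, -0.166]
wrist_force: [0.3, -0.3, -1.3]
width: 0.0536
finger_force: 30.0
```

Run:
```python
from h import *
s=snapshot("scene");im=s["image"];cv2.imwrite("pics/s3.png",cv2.resize(im[150:310,150:370],None,fx=3.5,fy=3.5,interpolation=cv2.INTER_CUBIC))
print(np.mean([get_obs()["tool_pos"] for _ in range(5)],0))
```

```text
[ 0.50794772 -0.35814506  0.14473073]
```

View pics/s3.png

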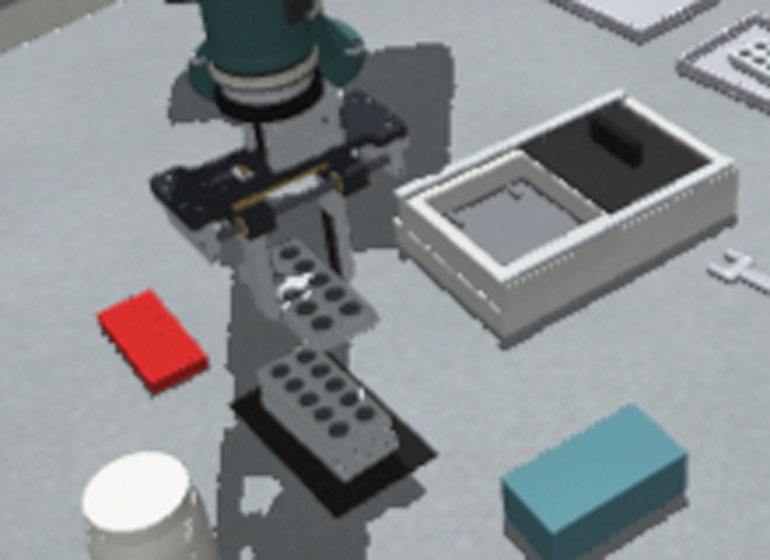

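One plate is held level at crop (320,290); three stay stacked at (325,410). Moving to the bay.

Emit:
{"api": "drive_tool", "payload": {"commands": [[0,0,0,0,0,0.3],[-0.14,-0.4,0,0,0,0],[-0.28,-0.8,0,0,0,0],[-0.28,-0.8,0,0,0,0],[-0.28,-0.8,0,0,0,0],[-0.28,-0.8,0,0,0,0],[-0.28,-0.8,0,0,0,0],[-0.28,-0.8,0,0,0,0],[-0.28,-0.8,0,0,0,0],[-0.14,-0.4,0.3,0,0,0],[0,0,0.6,0,0,0],[0,0,0.5,0,0,0],[0,0,0.3,0,0,0],[0,0,0,0,0,0],[0,0,0,0,0,0],[0,0,0,0,0,0]]}}

```text
time: 23.75
tool_pos: [0.4709, -0.0901, 0.0781]
ee_rot: [3.141, -0.002, -0.196]
wrist_force: [-0.0, -0.2, -0.9]
width: 0.0536
finger_force: 30.0
```

Run:
```python
from h import *
s=snapshot("top");s=snapshot("top")
o=get_obs();print(o["tool_pos"],o["ee_rot"])
```

```text
[ 0.47073038 -0.08999527  0.07784123] [ 3.14133293e+00 -1.56824485e-03 -1.96308185e-01]
```

Emit:
{"api": "drive_tool", "payload": {"commands": [[0,-0.02,0.3,0,0,0],[0,0,0.3,0,0,0],[0,0,0.25,0,0,0],[0,0,0.15,0,0,0],[0,0,0.05,0,0,0],[0,0,0,0,0,0],[0,0,0,0,0,0]]}}

```text
time: 24.72
tool_pos: [0.4707, -0.0891, 0.0355]
ee_rot: [3.141, -0.001, -0.196]
wrist_force: [-0.6, -0.2, -1.7]
width: 0.0537
finger_force: 30.0
```

Emit:
{"api": "drive_tool", "payload": {"commands": [[0,0,0.04,0,0,0],[0,0,0.04,0,0,0],[0,0,0.02,0,0,0],[0,0,0,0,0,0]]}}

```text
time: 25.22
tool_pos: [0.4703, -0.089, 0.0312]
ee_rot: [3.141, 0.0, -0.196]
wrist_force: [-1.0, 0.8, 0.4]
width: 0.0537
finger_force: 30.0
```

Emit:
{"api": "drive_tool", "payload": {"commands": [[0,0,0.02,0,0,0],[0,0,0,0,0,0]]}}

```text
time: 25.48
tool_pos: [0.4704, -0.089, 0.0312]
ee_rot: [3.141, -0.0, -0.196]
wrist_force: [-2.3, 0.8, 5.2]
width: 0.054
finger_force: 30.0
```

Emit:
{"api": "drive_tool", "payload": {"commands": [[0,0,0,0,0,0],[0,0,0,0,0,0],[0,0,0,0,0,0],[0,0,-0.2,0,0,0],[0,0,-0.5,0,0,0],[0,0,-0.8,0,0,0],[0,0,-0.8,0,0,0],[0,-0.5,-0.8,0,0,0],[0,-0.9,-0.2,0,0,0],[0,-0.9,0,0,0,0],[0,-0.9,0,0,0,0],[0,-0.9,0,0,0,0],[0,-0.9,0,0,0,0],[0,-0.8,0,0,0,0],[0,0,0,0,0,0]], "gripper": 0.3}}

```text
time: 27.35
tool_pos: [0.5157, 0.1403, 0.1626]
ee_rot: [-3.141, -0.0, -0.193]
wrist_force: [-0.5, -0.0, 0.6]
width: 0.0661
finger_force: 0.0
```

Run:
```python
from h import *
s=snapshot("top");im=s["image"]
cv2.imwrite("pics/crop4.png",cv2.resize(im[150:240,280:450],None,fx=4.7,fy=4.7,interpolation=cv2.INTER_CUBIC))
o=get_obs();print(o["tool_pos"],o["ee_rot"])
P=holes(s,[(303,160),(368,172),(336,326),(272,316)],.042)
```

```text
[0.51557632 0.13900026 0.16248278] [ 3.14095988e+00 -2.17053528e-04 -1.94419662e-01]
6 ctr [ 0.4676 -0.0965] yaw -0.2446 [10051, 570, 545, 565, 534, 585]
```

View pics/crop4.png

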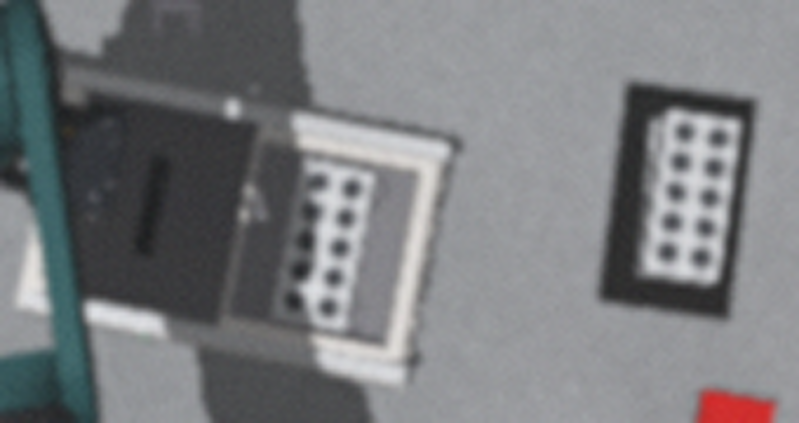

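The fresh plate lies between the locators at crop (325,243), about 2 mm from where the used one lay. The rest of the stack is unmoved at (692,195). Next is closing the cover.

Emit:
{"api": "drive_tool", "payload": {"commands": [[0,0.5,0,0,0,0],[-0.03,0.8,0,0,0,0],[0,0.8,0,0,0,0],[0,0.5,0,0,0,0],[0,0,0.5,0,0,0],[0,0,0.5,0,0,0],[0,0,0,0,0,0],[0,0,0,0,0,0]]}}

```text
time: 28.4
tool_pos: [0.4943, 0.0356, 0.1232]
ee_rot: [3.141, -0.001, -0.198]
wrist_force: [-0.5, -0.7, -0.1]
width: 0.0662
finger_force: 0.0
```

Emit:
{"api": "drive_tool", "payload": {"commands": [[0,-0.04,0.4,0,0,0],[0,0,0.5,0,0,0],[0,0,0.3,0,0,0],[0,0,0.13,0,0,0],[0,0,0,0,0,0]]}}

```text
time: 29.02
tool_pos: [0.4944, 0.0384, 0.0689]
ee_rot: [3.141, 0.0, -0.196]
wrist_force: [0.7, 0.2, 0.4]
width: 0.0657
finger_force: 0.0
```

Emit:
{"api": "drive_tool", "payload": {"commands": [[0,0,0,0,0,0],[0,0,0,0,0,0],[0,0,0,0,0,0],[0,0,0,0,0,0],[0,0,0,0,0,0],[0,0,0,0,0,0]], "gripper": 1.0}}

```text
time: 29.78
tool_pos: [0.4942, 0.0373, 0.069]
ee_rot: [3.139, 0.0, -0.196]
wrist_force: [-1.3, -4.0, 1.2]
width: 0.0119
finger_force: 30.0
```

Emit:
{"api": "drive_tool", "payload": {"commands": [[0,0.2,0,0,0,0],[0,0.35,0,0,0,0],[0,0.35,0,0,0,0],[0,0.35,0,0,0,0],[0,0.35,0,0,0,0],[0,0.35,0,0,0,0],[0,0.35,0,0,0,0],[0,0.35,0,0,0,0],[0,0.2,0,0,0,0],[0,0.15,0,0,0,0],[0,0,0,0,0,0]]}}

```text
time: 31.15
tool_pos: [0.471, -0.0803, 0.0691]
ee_rot: [3.14, -0.0, -0.197]
wrist_force: [0.4, -1.1, -2.5]
width: 0.0115
finger_force: 30.0
```

Emit:
{"api": "drive_tool", "payload": {"commands": [[0,0.1,0,0,0,0],[0,0.09,0,0,0,0],[0,0,0,0,0,0]]}}

```text
time: 31.52
tool_pos: [0.4696, -0.0871, 0.069]
ee_rot: [3.141, -0.0, -0.196]
wrist_force: [2.6, -0.3, -2.2]
width: 0.0116
finger_force: 30.0
```

Emit:
{"api": "drive_tool", "payload": {"commands": [[0,0.07,0,0,0,0],[0,0.03,0,0,0,0],[0,0,0,0,0,0]]}}

```text
time: 31.9
tool_pos: [0.4694, -0.0883, 0.069]
ee_rot: [-3.136, -0.0, -0.195]
wrist_force: [4.2, 7.6, -2.1]
width: 0.0119
finger_force: 30.0
```

Stop felt at the expected shut position. Releasing, clearing and checking.

Emit:
{"api": "drive_tool", "payload": {"commands": [[0,0,0,0,0,0],[0,0,0,0,0,0],[0,0,0,0,0,0],[0,0,-0.4,0,0,0],[0,0,-0.8,0,0,0],[0,0,-0.8,0,0,0],[0,0.5,-0.8,0,0,0],[0,0.8,0,0,0,0],[0,0.8,0,0,0,0],[0,0.8,0,0,0,0],[0,0.8,0,0,0,0],[0,0.5,0,0,0,0],[0,0,0,0,0,0],[0,0,0,0,0,0]], "gripper": 0.4}}

```text
time: 33.65
tool_pos: [0.4363, -0.2548, 0.1813]
ee_rot: [-3.141, -0.0, -0.196]
wrist_force: [0.7, -0.2, -0.2]
width: 0.0562
finger_force: 0.0
```

Run:
```python
from h import *
s=snapshot("top");im=s["image"];W=cloud(s);Z=W[...,2]
cv2.imwrite("pics/crop5.png",cv2.resize(im[145:245,190:450],None,fx=3.07,fy=3.07,interpolation=cv2.INTER_CUBIC))
P=W[155:240,275:385].reshape(-1,3);P=P[(P[:,2]>.078)&(P[:,2]<.1)];print(len(P),np.median(P,0))
o=get_obs();print(o["tool_pos"],o["wrist_force"])
```

```text
74 [ 0.46862008 -0.08881384  0.0902678 ]
[ 0.43630546 -0.25458808  0.18128875] [ 0.48889149 -0.34258563 -0.6022202 ]
```

View pics/crop5.png

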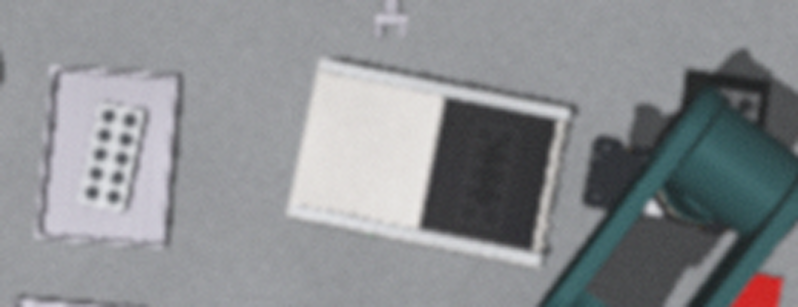

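The cover sits shut over the bay at crop (490,172), with the rib at its end position. The used plate lies in the far tray at (112,155), and the arm is clear of everything. Handing in.

```bash
python3 -c "
from bench import close_job; print(close_job())"
```

```text
the job is handed in; nothing more can be done
None
```

I handed the job in at about 34 s with the used plate flat in the far tray, the stack's top plate between the bay locators and the cover slid shut to its stop; the hand-in call returned no verdict.

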